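# Square a heatsink into the corner of a screw-down jig

### The job

Something has been left standing in the corner of the assembly jig: take the little screw jar out of there and stand it upright in the red parts tray. Then put the finned heatsink flat on the jig, its long side along the long blue fence, and press it into the corner so that it bears against both fences at once. Finish while still holding it pressed there, firmly enough that I could drive the screws, and leave the other things on the bench where they are.

Things in the scene. Friction and masses are not known exactly. Their poses are not given: they have to be found in the camera images.
- jig: Assembly jig, fixed to the bench: plywood plate 200 x 180 x 12 mm (x, y, z) with two blue fences that stand on it along two adjoining edges, the long fence on its +y edge and the short fence on its +x edge. Origin at the centre of the plate's underside. The plate's top is 12 mm above the bench, the fences' tops 28 mm.
- jig_corner (a point): The inner corner of the jig where the two fences' inner faces meet, at the plate's top surface: 88 mm in x, 78 mm in y and 12 mm in z from the jig's origin. Axes as the jig's. The free area of the plate lies to -x and -y of it. The heatsink, flush in the corner, has its origin at (-50, -35, 0) mm from here, its x axis along the jig's x (either way round).
- long_fence: Long blue metal fence, a bar 172 mm along the jig's x, 12 mm thick, 16 mm high, fixed on the +y edge of the plate; its inner face looks to the jig's -y. Origin at the centre of its underside, 84 mm in y and 14 mm in x from the jig's origin. 10 to 20 N towards each fence is plenty.
- short_fence: Short blue metal fence, a bar 140 mm along the jig's y, 12 mm thick, 16 mm high, fixed on the +x edge of the plate; its inner face looks to the jig's -x. Origin at the centre of its underside, 94 mm in x and 8 mm in y from the jig's origin. Bearing down on the plate, or rubbing along one fence, adds friction that takes up part of a sideways push.
- heatsink: Black-anodised aluminium heatsink, about 0.36 kg, loose on the bench: base plate 100 x 70 x 10 mm (x, y, z) with a centred stack of five upright fins running along x. The stack is 70 mm long in x, 36 mm wide over its outer fins in y, and reaches from 10 to 58 mm above the underside; grip it across the 36 mm. Origin at the centre of its underside; it is the same either way round.
- jar: Closed white screw jar with an orange cap, 44 mm across, 60 mm high, about 0.12 kg, standing on the jig plate near the corner, where the heatsink has to go. Origin at the centre of its underside.
- tray: Red open parts tray, fixed to the bench, 150 x 150 x 24 mm outside, walls and floor about 4 mm thick. Origin at the centre of its underside.
- remote: Bystander: black remote control, 160 x 46 x 20 mm, lying flat. Origin at the centre of its underside.
- screwdriver: Bystander: yellow-handled screwdriver lying on the bench, about 200 mm long. Origin at the underside near its middle.
- mug: Bystander: blue mug, 80 mm across, 90 mm high. Origin at the centre of its underside.
- reel: Bystander: small green reel, 54 mm across, 38 mm high, standing on its flange. Origin at the centre of its underside.
- board: Bystander: green circuit board with parts, 100 x 70 x 26 mm. Origin at the centre of its underside.
Mind the look-alikes: they are no part of the job. Leave any brown or turquoise look-alike of the heatsink alone.

How it is judged:
On the way, in this order (a step that is already met when the one before it is completed fails the run):
1. the jar stands upright in the red tray, let go (x of jar in the frame of tray between -0.06 and 0.06 m and y of jar in the frame of tray between -0.06 and 0.06 m and z of jar in the frame of tray below 0.012 m and angle between jar's own z axis and vertical below 0.2 rad and contact force between the fingers and jar below 0.1 N), for 0.2 s.
2. the heatsink sits flat in the corner and is pressed against both fences (x of heatsink in the frame of jig_corner between -0.054 and -0.046 m and y of heatsink in the frame of jig_corner between -0.039 and -0.031 m and z of heatsink in the frame of jig_corner between -0.003 and 0.003 m and angle between heatsink's own z axis and vertical below 0.06 rad and angle between the x axis of heatsink and the x axis of jig, either way round below 0.05 rad and contact force between heatsink and long_fence above 1.5 N and contact force between heatsink and short_fence above 1.5 N and contact force between the fingers and heatsink above 1.5 N), for 0.3 s.
At the end, for the whole second after the job is handed in: Fingers still press the heatsink: flat on the jig (3 mm, 0.06 rad), long side along the long fence (0.05 rad), within 4 mm of flush in x and y, over 1.5 N on each fence and from the fingers, at rest. The jar stands upright (0.2 rad) on the red tray's floor, let go (all of step 1 and all of step 2 and linear speed of heatsink below 0.01 m/s); the arm keeps its last pose, push and grip.
It fails at once if the remote is moved by more than 30 mm (distance of remote from where it was at the start of the episode above 0.03 m).
It fails at once if the screwdriver is moved by more than 30 mm (distance of screwdriver from where it was at the start of the episode above 0.03 m).
It fails at once if the mug is moved by more than 30 mm (distance of mug from where it was at the start of the episode above 0.03 m).
It fails at once if the reel is moved by more than 30 mm (distance of reel from where it was at the start of the episode above 0.03 m).
It fails at once if the board is moved by more than 30 mm (distance of board from where it was at the start of the episode above 0.03 m).
It also fails if it takes over 72 s, if anything falls off the work surface, if the arm or the gripper's body presses on something with over 40 N, if the wrist force passes 120 N, or if a joint passes its speed limit or range.

### The arm

A 6-joint arm with a two-finger parallel gripper is mounted at the origin on the work surface. World frame = base frame: x ahead of the robot, y to its left, z up, the work surface at z = 0. Lengths are in m, angles in rad, forces in N, time in s.
With the tool pointing down it reaches from about 0.4 to 0.825 m from the base axis. Payload 7 kg.
Tool frame: the origin (TCP) lies midway between the tips of the shut fingers; the grasp point (between the pads) lies 19 mm behind it; y points along the fingers, x is the direction in which the jaws open and shut, and the axes are right-handed (so a half turn about y gives the same grasp; the last joint's range is limited). The gripper opens to 88 mm and grips with 3 to 60 N. Pads are 19 mm wide; open, the fingers measure 130 mm over their backs; the gripper's body (78 mm by 193 mm) begins 47 mm behind the grasp point.
Start: joints at [1.422, 0.359, 0.012, 0, -1.224, -0.288], TCP at [0.286, 0.612, 0.227] pointing down, gripper open.
Joint ranges: [-3.07, 3.07], [-1.43, 2.12], [-1.02, 1.25], [-3.03, 1.67], [-3.05, -0], [-3.03, 3.03]. Speed limits (rad/s): [2.39, 2.39, 3.01, 3.14, 3.14, 3.14].

### API

Orientations are given as [roll, pitch, yaw] about the fixed x, y, z axes, in that order (R = Rz(yaw) Ry(pitch) Rx(roll)).
In Python, from cell import ctrl gives the robot as it stands. The module is installed in compiled form; this text tells all that it offers.
- The arm moves only by the shell command python3 -m pendant 'ROWS'. ROWS is JSON, a list of rows, each an object with "jaw": the finger opening in cm, from 0 to 8.76; "dp": the shift along the tool's x, y, z in cm, a list of three; "turn": the turn about the tool's y in degrees. A call has 1 to 12 rows; each row is the pose to reach, as a shift and turn from the pose commanded when the call began, along the tool's axes at that moment; what a row does not reach only later rows make up. A row lasts 1/8 s, in which the tool goes at most 62.5 mm and 10.7 degrees, less where a joint would pass 70% of its speed; a pose out of reach is approached as far as the arm can. A call with a gripper value outside its range is refused whole. The fingers move at their own pace and stop on an object; the grip force is fixed at half the most. Time passes only in rows, so rows that repeat a pose let the fingers close. It gives the time, the measured TCP pose, the force and the opening at its end, in the units of the state.
- ctrl.read_state(): the state, without advancing time (a new reading comes with each control period).
- ctrl.snapshot(name): name is "side" or "top"; returns the picture (400x640x3 uint8, red, green, blue); there is no depth.
- ctrl.get_calibration(name): a dict with "K" (3x3 intrinsics, pixels), "cam_to_world" (4x4, takes a point from camera to world coordinates). Camera axes: x right, y down, z forward; pixel columns grow to the right and rows downward; lengths in m; the calibration is good to about 2 mm. A picture is of the moment at which its call begins. get_calibration takes no time and is no camera call.
- ctrl.job_done(): hands the job in, once; it reports no verdict.
The state is a dict: "time_s": time; "joints": joint angles; "joint_velocities": joint speeds; "joint_efforts": joint torques, N m; "position": TCP position; "eef_rot": TCP orientation; "contact_force": force on the tool from outside, world axes, zero at the start; "moment": the same for the moment, N m; "opening": opening from 0.0 (shut) to 1.0 (fully open).
Only numpy, scipy, OpenCV 4.12 (cv2) and the standard library are available. Lean on these libraries where they do the work, as an engineer would, in place of code of your own. Each camera call takes 0.05 s, during which the arm holds its last target.

## Working session

There is one attempt and no reset: what is moved stays moved. The work goes in short steps, Python scripts to look and compute and a shell command to move; the robot and the scene stay as the last step left them, time stands still between calls to the robot, and variables do not carry over. Pictures are saved under pics/ and viewed, and the job is handed in when it is done.

```bash
mkdir -p pics
python3 - <<'E'
from cell import ctrl
import cv2
for n in("top","side"):
    im=ctrl.snapshot(n); cv2.imwrite(f"pics/{n}0.png",im[:,:,::-1])
    c=ctrl.get_calibration(n); print(n,c["K"],c["cam_to_world"])
print(ctrl.read_state())
E
```

```text
top [[440.19913287   0.         322.08727711]
 [  0.         440.19913287 200.38962336]
 [  0.           0.           1.        ]] [[-0.01089869 -0.98680667  0.16153581  0.27557136]
 [-0.99992463  0.01166857  0.00381806  0.03037925]
 [-0.00565258 -0.16148202 -0.98685947  1.55253208]
 [ 0.          0.          0.          1.        ]]
side [[489.22527546   0.         321.41268257]
 [  0.         489.22527546 198.78328035]
 [  0.           0.           1.        ]] [[ 0.77515893 -0.34217152  0.53108124 -0.24859088]
 [-0.63163425 -0.40256173  0.66255734 -0.88377337]
 [-0.01291527 -0.84903634 -0.52817657  0.77860978]
 [ 0.          0.          0.          1.        ]]
{'time_s': 0.1, 'joints': array([ 1.42209733e+00,  3.59320560e-01,  1.11278664e-02, -3.00314190e-04,
       -1.22411849e+00, -2.88098785e-01]), 'joint_velocities': array([-4.22465958e-04, -7.98271006e-04,  9.16665595e-04, -2.18513946e-04,
       -1.31525925e-03,  1.27810455e-05]), 'joint_efforts': array([-1.16752599e-03, -5.84161878e+01,  2.93751490e+01,  7.01549828e+00,
        1.02198886e-02, -4.99964870e-05]), 'position': array([0.28539236, 0.61119646, 0.2257046 ]), 'eef_rot': array([-1.57063656e+00, -1.53264752e-03, -2.00769649e+00]), 'contact_force': array([-0.00794903, -0.40552535,  0.34752137]), 'moment': array([ 0.01789763, -0.06050764, -0.02095983]), 'opening': 1.003188599122581}
```

View pics/top0.png

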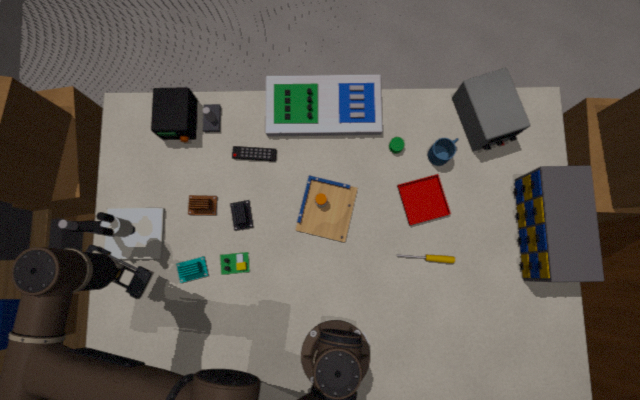

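View pics/side0.png

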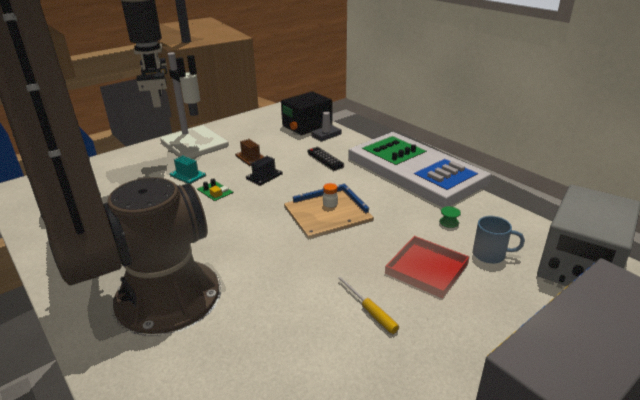

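Candidates in the top view: black heatsink (241,214), brown look-alike (202,205), turquoise look-alike (193,269), and the black remote (255,154). By the description I choose the black finned one at (241,214). The jar is the orange cap at (321,200), the jig is around (327,208) and the tray is at (424,200).

Run:
```python
import cv2
im=cv2.imread("pics/top0.png")
cv2.imwrite("pics/c1.png",cv2.resize(im[170:250,220:370],None,fx=5.3,fy=5.3,interpolation=cv2.INTER_CUBIC))
cv2.imwrite("pics/c2.png",cv2.resize(im[165:235,385:465],None,fx=8,fy=8,interpolation=cv2.INTER_CUBIC))
cv2.imwrite("pics/c3.png",cv2.resize(im[190:240,220:265],None,fx=12,fy=12,interpolation=cv2.INTER_CUBIC))
s=cv2.imread("pics/side0.png")
cv2.imwrite("pics/c4.png",cv2.resize(s[140:240,230:380],None,fx=5.3,fy=5.3,interpolation=cv2.INTER_CUBIC))
```

```text
(no output)
```

View pics/c1.png

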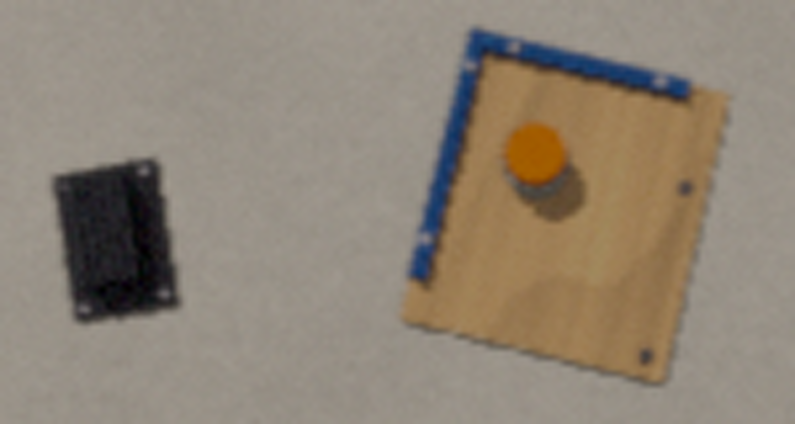

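View pics/c2.png

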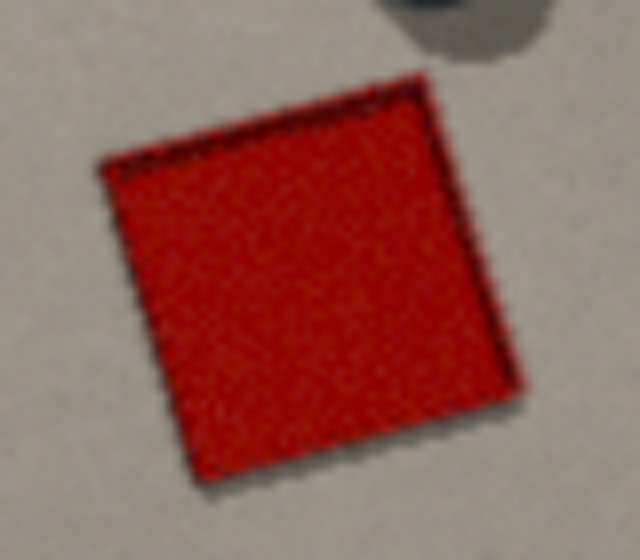

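View pics/c3.png

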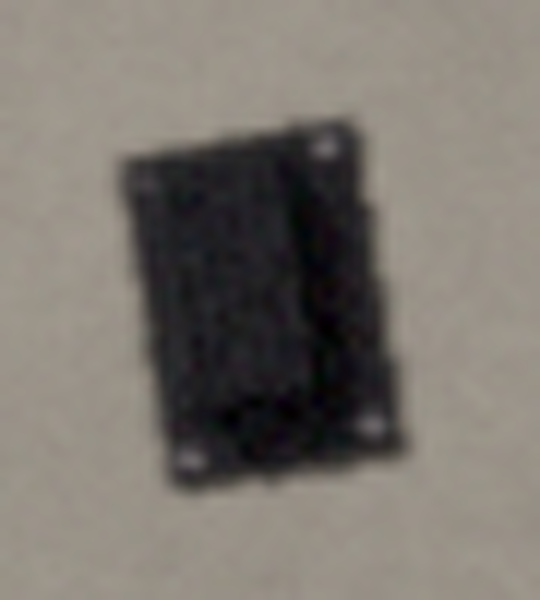

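View pics/c4.png

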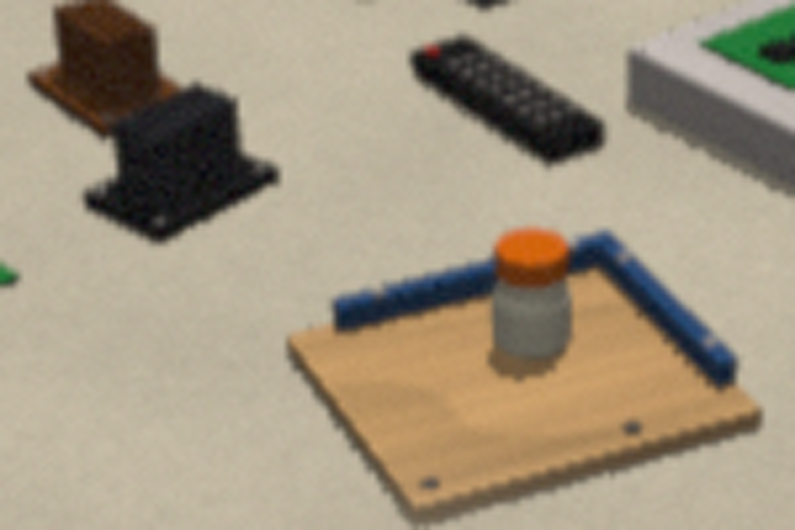

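The crop confirms the choice: black, finned, with silver holes. The long fence is the image-left bar and the short fence is the top bar. Now I'll turn these pixels into poses.

```bash
cat > h.py <<'E'
import numpy as np
from cell import ctrl
from scipy.optimize import least_squares
def ray(n,uv,z):
    c=ctrl.get_calibration(n);M=c["cam_to_world"];d=M[:3,:3]@np.linalg.solve(c["K"],[uv[0],uv[1],1.]);o=M[:3,3]
    return (o+d*(z-o[2])/d[2])
def proj(n,P):
    c=ctrl.get_calibration(n);M=c["cam_to_world"];q=c["K"]@(M[:3,:3].T@(np.asarray(P,float)-M[:3,3]));return q[:2]/q[2]
def un(p,s,o): return (np.array(p,float)+.5)/s-.5+np.array(o)
def fit(loc,px,x0,n="top"):
    W=np.array([ray(n,p,l[2]) for p,l in zip(px,loc)])[:,:2];L=np.array(loc)[:,:2]
    f=lambda q:(L@np.array([[np.cos(q[2]),np.sin(q[2])],[-np.sin(q[2]),np.cos(q[2])]])+q[:2]-W).ravel()
    r=least_squares(f,x0);return r.x,np.round(r.fun.reshape(-1,2)*1e3,1)
def delta(target,yaw=None):
    "target TCP world + yaw -> dp cm, turn deg"
    s=ctrl.read_state()
    from scipy.spatial.transform import Rotation as R
    Rm=R.from_euler('xyz',s["eef_rot"]).as_matrix()
    d=Rm.T@(np.array(target)-s["position"])*100
    t=None if yaw is None else -np.degrees((yaw-s["eef_rot"][2]+np.pi/2)%np.pi-np.pi/2)
    print("pos",s["position"].round(4),"rot",s["eef_rot"].round(4),"dp",d.round(2),"turn",t)
E
python3 - <<'E'
from h import *
o=(220,170)
loc=[(.1,.09,.028),(-.072,.09,.028),(.1,-.062,.028),(.1,-.09,.012),(-.1,-.09,.012),(-.1,.09,.012)]
px=[un(p,5.3,o) for p in[(473,28),(409,277),(692,80),(733,93),(663,383),(402,322)]]
j,r=fit(loc,px,[.7,0,-.2]);print("jig",j,r.tolist())
c,s=np.cos(j[2]),np.sin(j[2]);R=np.array([[c,-s],[s,c]])
print("corner",R@[.088,.078]+j[:2],"target hs",R@[.038,.043]+j[:2])
px=[un(p,12,(220,190)) for p in[(352,122),(406,452),(175,487),(122,155)]]
loc=[(.05,-.035,.01),(-.05,-.035,.01),(-.05,.035,.01),(.05,.035,.01)]
print("hs",fit(loc,px,[.6,.2,.2]))
ph=[un(p,12,(220,190)) for p in[(325,147),(373,425),(190,458),(148,187)]]
W=np.array([ray("top",p,.01) for p in ph]);print(W.round(4),W.mean(0))
px=[un(p,8,(385,165)) for p in[(98,162),(427,73),(523,393),(200,487)]]
loc=[(.075,.075,.024),(.075,-.075,.024),(-.075,-.075,.024),(-.075,.075,.024)]
print("tray",fit(loc,px,[.6,-.2,.2]))
print("jar top",ray("top",un((535,153),5.3,o),.072),"side",ray("side",un((532,243),5.3,(230,140)),.072))
for n,p in(("remote",(255,154)),("mug",(441,152)),("board",(235,263)),("brown",(202,205)),("reel",(397,145))): print(n,ray("top",p,.02))
E
```

```text
jig [ 0.49837761  0.02034399 -0.24614791] [[0.0, 1.0], [0.1, -0.1], [0.2, -0.8], [-0.6, 0.4], [-0.6, -1.6], [1.0, 1.0]]
corner [0.60273138 0.07454999] target hs [0.54571003 0.05278844]
hs (array([0.47979502, 0.32177166, 0.16384125]), array([[ 1.2, -1.2],
       [ 0.9, -0.1],
       [-1. ,  1.4],
       [-1.1, -0.1]]))
[[0.5262 0.3045 0.01  ]
 [0.4434 0.289  0.01  ]
 [0.4343 0.3425 0.01  ]
 [0.5148 0.3567 0.01  ]] [0.47965869 0.32315868 0.01      ]
tray (array([ 0.52563802, -0.32043285,  0.25566194]), array([[ 0.8, -0.4],
       [ 0.2,  1.8],
       [-1.3, -1.9],
       [ 0.3,  0.5]]))
jar top [0.52463783 0.0413193  0.072     ] side [0.52615706 0.04273036 0.072     ]
remote [0.69815653 0.27549286 0.02      ]
mug [ 0.69724406 -0.39209889  0.02      ]
board [0.31102657 0.33925133 0.02      ]
brown [0.51495757 0.46004634 0.02      ]
reel [ 0.72519148 -0.23544356  0.02      ]
```

```bash
python3 -c "
from h import *
delta([.5254,.042,.16],-1.817)"
```

```text
pos [0.2854 0.6112 0.2257] rot [-1.5706e+00 -1.5000e-03 -2.0077e+00] dp [41.41  6.64 45.83] turn -10.926103914346603
```

```bash
python3 -m pendant '[{"jaw":8.7,"dp":[10,0,11],"turn":-3},{"jaw":8.7,"dp":[20,0,22],"turn":-6},{"jaw":8.7,"dp":[30,3,33],"turn":-9},{"jaw":8.7,"dp":[41.4,6.6,45.8],"turn":-10.9},{"jaw":8.7,"dp":[41.4,6.6,45.8],"turn":-10.9},{"jaw":8.7,"dp":[41.4,6.6,45.8],"turn":-10.9},{"jaw":8.7,"dp":[41.4,6.6,45.8],"turn":-10.9},{"jaw":8.7,"dp":[41.4,6.6,45.8],"turn":-10.9},{"jaw":8.7,"dp":[41.4,6.6,45.8],"turn":-10.9},{"jaw":8.7,"dp":[41.4,6.6,45.8],"turn":-10.9},{"jaw":8.7,"dp":[41.4,6.6,45.8],"turn":-10.9},{"jaw":8.7,"dp":[41.4,6.6,45.8],"turn":-10.9}]'
python3 -c "
from h import *
import cv2
delta([.5254,.042,.036],-1.817)
cv2.imwrite('pics/s1.png',ctrl.snapshot('side')[:,:,::-1])"
```

```text
time_s: 1.6
position: [0.5252, 0.0423, 0.1603]
eef_rot: [-1.571, -0.0, -1.819]
contact_force: [-0.2, 0.5, -0.2]
opening: 0.995
pos [0.5252 0.0423 0.1603] rot [-1.5714e+00 -3.0000e-04 -1.8187e+00] dp [ 0.02 12.43  0.03] turn -0.10025964511352185
```

View pics/s1.png

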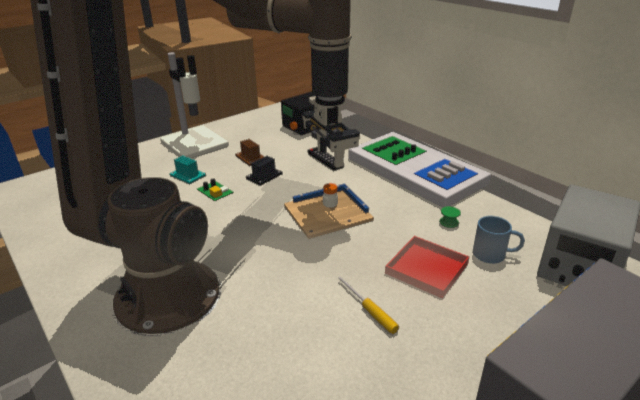

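The gripper, around (330,145), hovers above the jar at (330,195). I'll descend and grip.

```bash
python3 -m pendant '[{"jaw":8.7,"dp":[0,4,0],"turn":0},{"jaw":8.7,"dp":[0,8,0],"turn":0},{"jaw":8.7,"dp":[0,10.5,0],"turn":0},{"jaw":8.7,"dp":[0,12.4,0],"turn":0},{"jaw":8.7,"dp":[0,12.4,0],"turn":0},{"jaw":8.7,"dp":[0,12.4,0],"turn":0},{"jaw":3,"dp":[0,12.4,0],"turn":0},{"jaw":3,"dp":[0,12.4,0],"turn":0},{"jaw":3,"dp":[0,12.4,0],"turn":0},{"jaw":3,"dp":[0,12.4,0],"turn":0},{"jaw":3,"dp":[0,12.4,0],"turn":0},{"jaw":3,"dp":[0,12.4,0],"turn":0}]'
python3 -m pendant '[{"jaw":3,"dp":[0,0,0],"turn":0},{"jaw":3,"dp":[0,-3,0],"turn":0},{"jaw":3,"dp":[0,-6,0],"turn":0},{"jaw":3,"dp":[0,-9,0],"turn":0},{"jaw":3,"dp":[0,-9,0],"turn":0},{"jaw":3,"dp":[0,-9,0],"turn":0}]'
python3 -c "
from h import *
import cv2
delta([.5256,-.3204,.126],.2557-1.5708)
a=ctrl.snapshot('side')[100:260,230:500,::-1]
cv2.imwrite('pics/s2.png',cv2.resize(a,None,fx=2.9,fy=2.9))"
```

```text
time_s: 3.15
position: [0.5254, 0.0426, 0.0366]
eef_rot: [-1.571, -0.0, -1.817]
contact_force: [-0.2, -0.4, 1.0]
opening: 0.482
time_s: 3.9
position: [0.5248, 0.0427, 0.1259]
eef_rot: [-1.572, -0.0, -1.818]
contact_force: [-0.6, 0.3, -1.6]
opening: 0.484
pos [0.5248 0.0427 0.1259] rot [-1.5718e+00 -2.0000e-04 -1.8177e+00] dp [ 3.518e+01 -2.000e-02  8.950e+00] turn -28.79439639066503
```

View pics/s2.png

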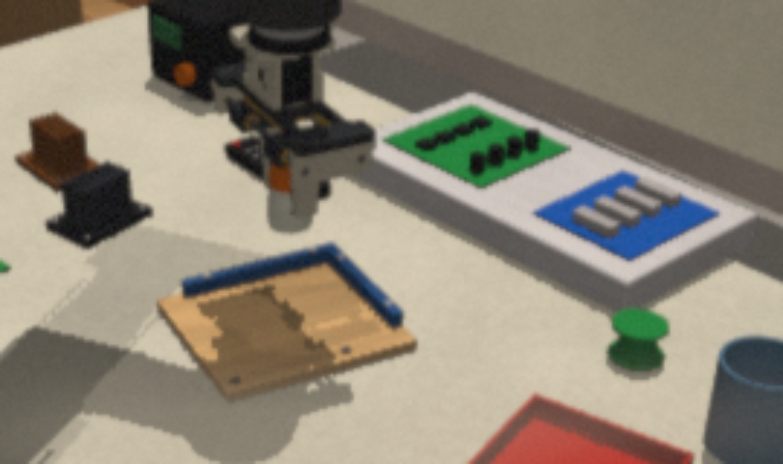

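The jar (290,195) is held upright and has lifted clear. Next, carry it to the tray.

```bash
python3 -m pendant '[{"jaw":3,"dp":[5,0,1.3],"turn":-5},{"jaw":3,"dp":[10,0,2.6],"turn":-10},{"jaw":3,"dp":[15,0,3.9],"turn":-15},{"jaw":3,"dp":[20,0,5.2],"turn":-20},{"jaw":3,"dp":[25,0,6.5],"turn":-25},{"jaw":3,"dp":[30,0,7.7],"turn":-28.8},{"jaw":3,"dp":[33.5,0,8.6],"turn":-28.8},{"jaw":3,"dp":[35.2,0,9],"turn":-28.8},{"jaw":3,"dp":[35.2,0,9],"turn":-28.8},{"jaw":3,"dp":[35.2,0,9],"turn":-28.8},{"jaw":3,"dp":[35.2,0,9],"turn":-28.8}]'
python3 -c "
from h import *
delta([.5256,-.3204,.0295],.2557-1.5708)"
```

```text
time_s: 5.32
position: [0.527, -0.3196, 0.1266]
eef_rot: [-1.571, 0.0, -1.313]
contact_force: [0.4, 0.3, -1.4]
opening: 0.481
pos [ 0.527  -0.3196  0.1266] rot [-1.5708e+00  2.0000e-04 -1.3134e+00] dp [ 0.05  9.71 -0.15] turn 0.0947821088172051
```

```bash
python3 -m pendant '[{"jaw":3,"dp":[0,4,-0.1],"turn":0},{"jaw":3,"dp":[0,7,-0.1],"turn":0},{"jaw":3,"dp":[0,9,-0.1],"turn":0},{"jaw":3,"dp":[0,9.5,-0.1],"turn":0},{"jaw":3,"dp":[0,9.7,-0.1],"turn":0},{"jaw":3,"dp":[0,9.8,-0.1],"turn":0},{"jaw":3,"dp":[0,9.8,-0.1],"turn":0}]'
```

```text
time_s: 6.2
position: [0.5263, -0.3209, 0.0294]
eef_rot: [-1.57, -0.001, -1.315]
contact_force: [-1.1, -0.2, -1.9]
opening: 0.48
```

```bash
python3 -m pendant '[{"jaw":3,"dp":[0,0.05,0],"turn":0},{"jaw":3,"dp":[0,0.1,0],"turn":0},{"jaw":3,"dp":[0,0.1,0],"turn":0}]'
```

```text
time_s: 6.58
position: [0.5262, -0.321, 0.0286]
eef_rot: [-1.57, -0.001, -1.314]
contact_force: [-1.3, 1.1, 5.5]
opening: 0.481
```

The force has risen to 5.5 N, so the jar is on the tray floor. Release and retreat.

```bash
python3 -m pendant '[{"jaw":8.7,"dp":[0,0,0],"turn":0},{"jaw":8.7,"dp":[0,0,0],"turn":0},{"jaw":8.7,"dp":[0,0,0],"turn":0},{"jaw":8.7,"dp":[0,0,0],"turn":0},{"jaw":8.7,"dp":[0,-2,0],"turn":0},{"jaw":8.7,"dp":[0,-5,0],"turn":0},{"jaw":8.7,"dp":[0,-9,0],"turn":0},{"jaw":8.7,"dp":[0,-13,0],"turn":0},{"jaw":8.7,"dp":[0,-13,0],"turn":0},{"jaw":8.7,"dp":[0,-13,0],"turn":0}]'
python3 -c "
from h import *
import cv2
delta([.4797,.3223,.16],.164-1.5708)
a=ctrl.snapshot('side')[:,:,::-1]
cv2.imwrite('pics/s3.png',a)"
```

```text
time_s: 7.82
position: [0.5255, -0.3206, 0.1573]
eef_rot: [-1.571, 0.0, -1.315]
contact_force: [-0.4, -0.0, -0.7]
opening: 0.993
pos [ 0.5255 -0.3206  0.1573] rot [-1.5707e+00  4.0000e-04 -1.3149e+00] dp [-63.36  -0.25  11.84] turn 5.2650528304180115
```

View pics/s3.png

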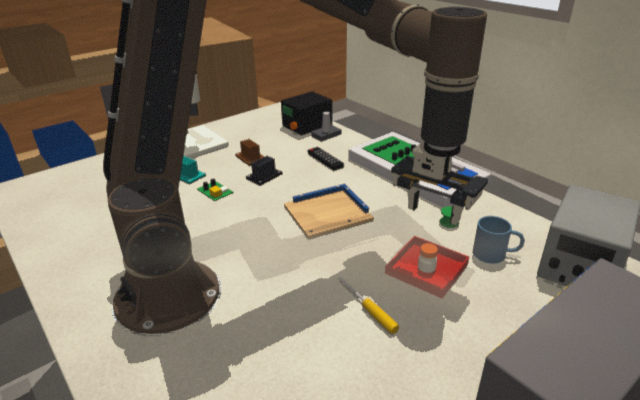

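The jar (428,257) stands upright in the tray and the jig is clear. Now to the heatsink.

```bash
python3 -m pendant '[{"jaw":8.7,"dp":[-6,0,1.1],"turn":0.5},{"jaw":8.7,"dp":[-12,0,2.2],"turn":1},{"jaw":8.7,"dp":[-18,0,3.4],"turn":2},{"jaw":8.7,"dp":[-24,0,4.5],"turn":3},{"jaw":8.7,"dp":[-30,0,5.6],"turn":4},{"jaw":8.7,"dp":[-36,0,6.7],"turn":5.3},{"jaw":8.7,"dp":[-42,0,7.8],"turn":5.3},{"jaw":8.7,"dp":[-48,0,9],"turn":5.3},{"jaw":8.7,"dp":[-54,0,10.1],"turn":5.3},{"jaw":8.7,"dp":[-60,0,11.2],"turn":5.3},{"jaw":8.7,"dp":[-63.4,-0.2,11.8],"turn":5.3},{"jaw":8.7,"dp":[-63.4,-0.2,11.8],"turn":5.3}]'
python3 -m pendant '[{"jaw":8.7,"dp":[0,0,0],"turn":0},{"jaw":8.7,"dp":[0,0,0],"turn":0}]'
python3 -c "
from h import *
import cv2
delta([.4797,.3223,.025],.164-1.5708)
a=ctrl.snapshot('top')[170:270,180:360,::-1]
cv2.imwrite('pics/t4.png',cv2.resize(a,None,fx=4.4,fy=4.4))
a=ctrl.snapshot('side')[100:240,180:380,::-1]
cv2.imwrite('pics/s4.png',cv2.resize(a,None,fx=4,fy=4))"
```

```text
time_s: 9.38
position: [0.4786, 0.3242, 0.1579]
eef_rot: [-1.572, -0.002, -1.404]
contact_force: [-0.8, 0.2, 0.5]
opening: 0.991
time_s: 9.62
position: [0.4793, 0.3211, 0.1592]
eef_rot: [-1.572, -0.001, -1.408]
contact_force: [-0.2, -0.4, 0.0]
opening: 0.994
pos [0.4793 0.3211 0.1592] rot [-1.5715e+00 -6.0000e-04 -1.4082e+00] dp [-0.12 13.42  0.07] turn -0.08272181071770507
```

View pics/t4.png

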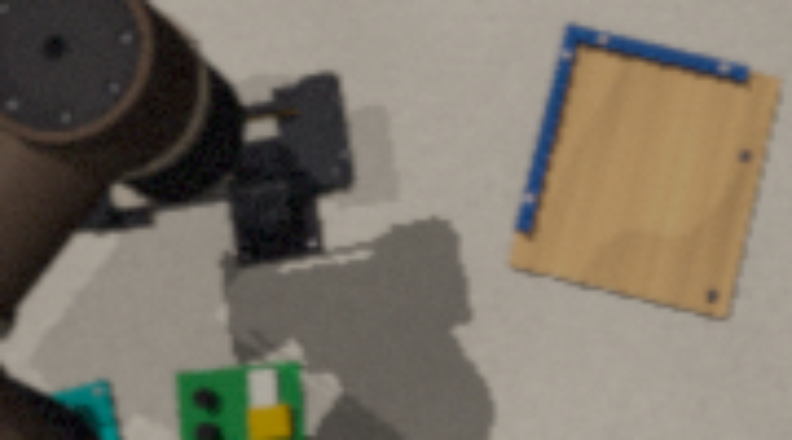

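View pics/s4.png

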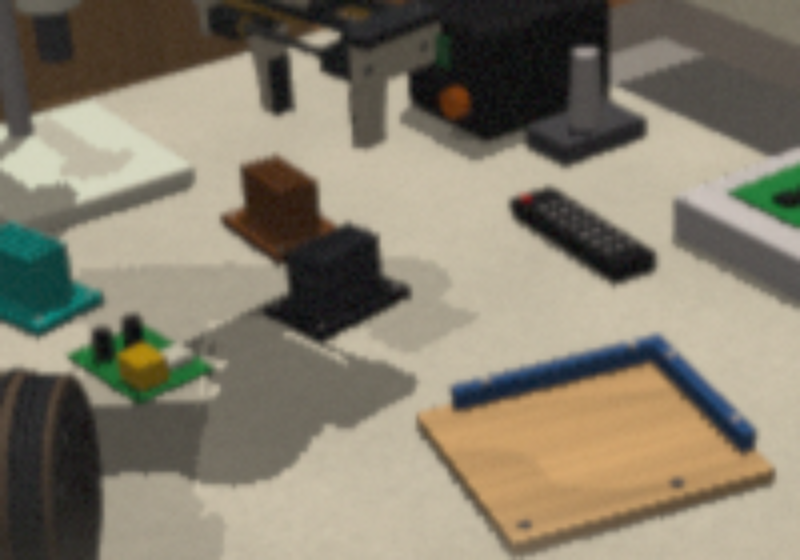

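The open fingers straddle the black heatsink, with the brown and turquoise ones and the board clear. Descend and grip.

```bash
python3 -m pendant '[{"jaw":8.7,"dp":[-0.1,4,0],"turn":0},{"jaw":8.7,"dp":[-0.1,8,0],"turn":0},{"jaw":8.7,"dp":[-0.1,11.5,0],"turn":0},{"jaw":8.7,"dp":[-0.1,13.4,0],"turn":0},{"jaw":8.7,"dp":[-0.1,13.4,0],"turn":0},{"jaw":8.7,"dp":[-0.1,13.4,0],"turn":0},{"jaw":2,"dp":[-0.1,13.4,0],"turn":0},{"jaw":2,"dp":[-0.1,13.4,0],"turn":0},{"jaw":2,"dp":[-0.1,13.4,0],"turn":0},{"jaw":2,"dp":[-0.1,13.4,0],"turn":0},{"jaw":2,"dp":[-0.1,13.4,0],"turn":0},{"jaw":2,"dp":[-0.1,13.4,0],"turn":0}]'
python3 -m pendant '[{"jaw":2,"dp":[0,0,0],"turn":0},{"jaw":2,"dp":[0,-3,0],"turn":0},{"jaw":2,"dp":[0,-6,0],"turn":0},{"jaw":2,"dp":[0,-9,0],"turn":0},{"jaw":2,"dp":[0,-9,0],"turn":0},{"jaw":2,"dp":[0,-9,0],"turn":0}]'
python3 -c "
from h import *
import cv2
j=(.4984,.0203,-.246);c,s=np.cos(j[2]),np.sin(j[2])
x,y=.038-.018,.043-.014
delta([j[0]+c*x-s*y,j[1]+s*x+c*y,.115],j[2]-1.5708)
a=ctrl.snapshot('top')[150:270,180:380,::-1]
cv2.imwrite('pics/t5.png',cv2.resize(a,None,fx=4,fy=4))
a=ctrl.snapshot('side')[100:240,180:380,::-1]
cv2.imwrite('pics/s5.png',cv2.resize(a,None,fx=4,fy=4))"
```

```text
time_s: 11.22
position: [0.4792, 0.3235, 0.0255]
eef_rot: [-1.571, 0.0, -1.407]
contact_force: [-0.6, 0.8, -0.7]
opening: 0.413
time_s: 11.98
position: [0.4783, 0.3226, 0.1141]
eef_rot: [-1.573, -0.001, -1.408]
contact_force: [-0.1, -0.3, -4.5]
opening: 0.409
pos [0.4783 0.3226 0.1141] rot [-1.5728e+00 -9.0000e-04 -1.4078e+00] dp [28.28 -0.06  0.06] turn 23.43559338207718
```

View pics/t5.png

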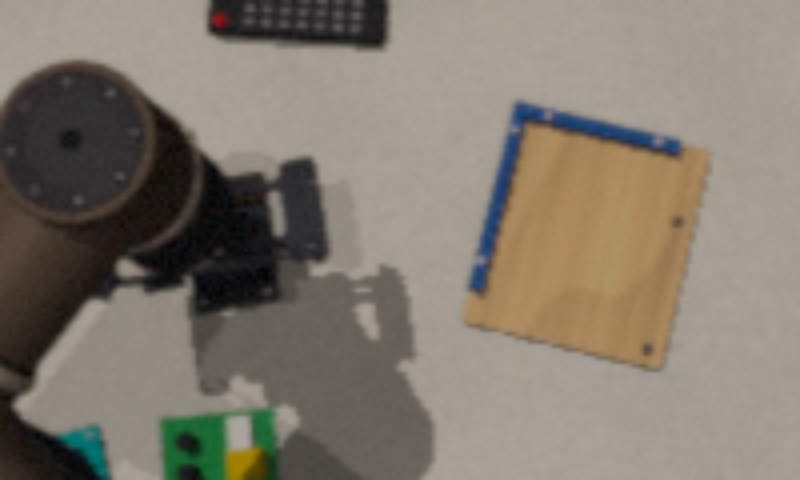

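View pics/s5.png

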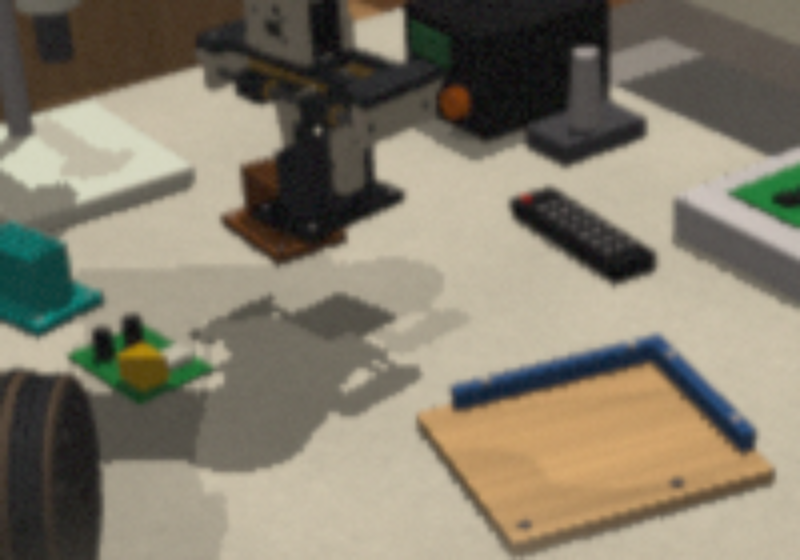

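The heatsink is lifted level, the opening of 0.41 matches 36 mm, and the force of 4.5 N includes its weight. Carry it over the jig, stopping 18 and 14 mm short of the corner.

```bash
python3 -m pendant '[{"jaw":2,"dp":[3,0,0],"turn":4},{"jaw":2,"dp":[7,0,0],"turn":8},{"jaw":2,"dp":[11,0,0],"turn":12},{"jaw":2,"dp":[15,0,0],"turn":16},{"jaw":2,"dp":[19,0,0],"turn":20},{"jaw":2,"dp":[23,0,0],"turn":23.4},{"jaw":2,"dp":[26.5,0,0],"turn":23.4},{"jaw":2,"dp":[28.3,0,0.1],"turn":23.4},{"jaw":2,"dp":[28.3,0,0.1],"turn":23.4},{"jaw":2,"dp":[28.3,0,0.1],"turn":23.4},{"jaw":2,"dp":[28.3,0,0.1],"turn":23.4},{"jaw":2,"dp":[28.3,0,0.1],"turn":23.4}]'
python3 -c "
from h import *
import cv2
j=(.4984,.0203,-.246);c,s=np.cos(j[2]),np.sin(j[2])
x,y=.038-.018,.043-.014
delta([j[0]+c*x-s*y,j[1]+s*x+c*y,.0385],j[2]-1.5708)
a=ctrl.snapshot('top')[150:270,240:420,::-1]
cv2.imwrite('pics/t6.png',cv2.resize(a,None,fx=4.4,fy=4.4))
a=ctrl.snapshot('side')[120:260,230:430,::-1]
cv2.imwrite('pics/s6.png',cv2.resize(a,None,fx=4,fy=4))"
```

```text
time_s: 13.58
position: [0.5262, 0.0449, 0.1155]
eef_rot: [-1.571, 0.0, -1.815]
contact_force: [-0.7, -0.4, -3.8]
opening: 0.411
pos [0.5262 0.0449 0.1155] rot [-1.5708  0.     -1.8146] dp [ 0.17  7.7  -0.1 ] turn 0.12655260237216873
```

View pics/t6.png

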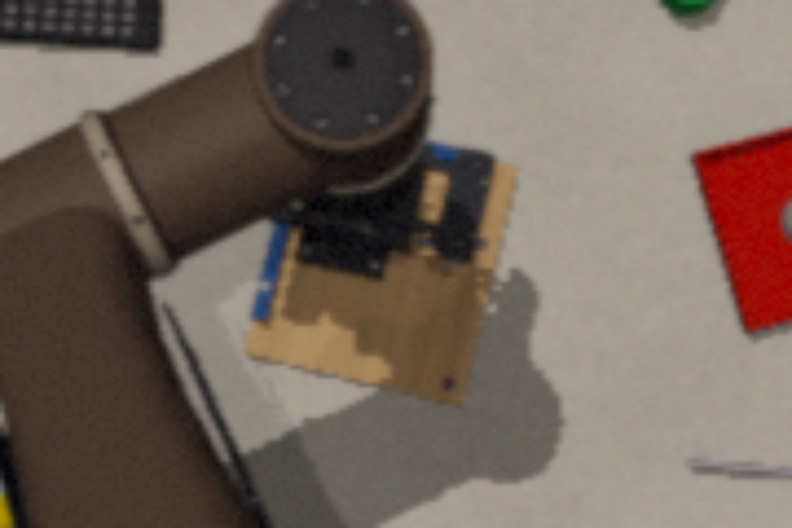

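View pics/s6.png

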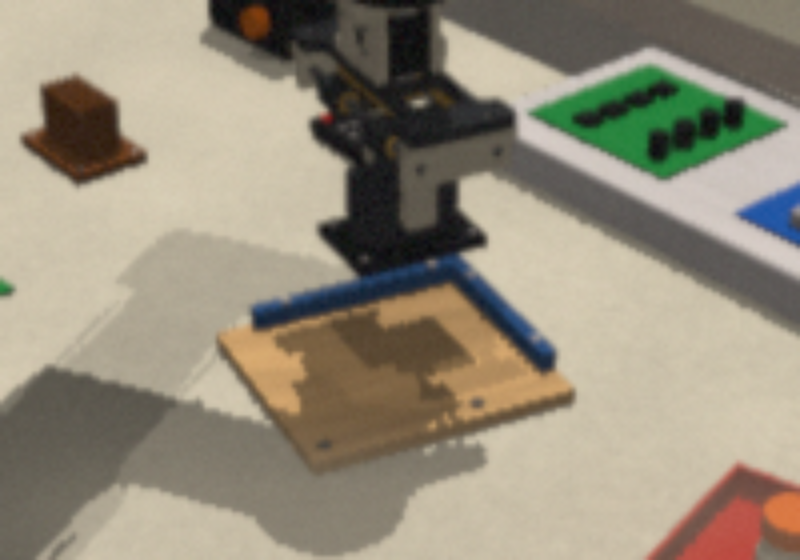

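```bash
python3 -m pendant '[{"jaw":2,"dp":[0.1,3,0],"turn":0},{"jaw":2,"dp":[0.1,6,0],"turn":0},{"jaw":2,"dp":[0.1,7.2,-0.1],"turn":0},{"jaw":2,"dp":[0.1,7.6,-0.1],"turn":0},{"jaw":2,"dp":[0.1,7.8,-0.1],"turn":0},{"jaw":2,"dp":[0.1,7.8,-0.1],"turn":0},{"jaw":2,"dp":[0.1,7.8,-0.1],"turn":0}]'
```

```text
time_s: 14.55
position: [0.5255, 0.0437, 0.0382]
eef_rot: [-1.57, 0.001, -1.816]
contact_force: [-0.4, -0.6, -4.1]
opening: 0.41
```

```bash
python3 -m pendant '[{"jaw":2,"dp":[0,0.05,0],"turn":0},{"jaw":2,"dp":[0,0.05,0],"turn":0}]'; python3 -m pendant '[{"jaw":2,"dp":[0,0.05,0],"turn":0},{"jaw":2,"dp":[0,0.05,0],"turn":0}]'
```

```text
time_s: 14.8
position: [0.5254, 0.0437, 0.0376]
eef_rot: [-1.57, 0.0, -1.815]
contact_force: [-1.0, 0.4, 0.7]
opening: 0.41
time_s: 15.05
position: [0.5254, 0.0437, 0.0375]
eef_rot: [-1.57, 0.0, -1.815]
contact_force: [-3.2, 1.0, 7.6]
opening: 0.408
```

Contact with the plate. Now slide in with a light load: toward the short fence is tool +z, toward the long fence is tool -x.

```bash
python3 -m pendant '[{"jaw":2,"dp":[0,-0.04,0],"turn":0},{"jaw":2,"dp":[-0.3,-0.04,0.4],"turn":0},{"jaw":2,"dp":[-0.6,-0.04,0.8],"turn":0},{"jaw":2,"dp":[-0.9,-0.04,1.2],"turn":0},{"jaw":2,"dp":[-1.0,-0.04,1.4],"turn":0},{"jaw":2,"dp":[-1.0,-0.04,1.4],"turn":0}]'
python3 -m pendant '[{"jaw":2,"dp":[-0.1,0,0],"turn":0},{"jaw":2,"dp":[-0.2,0,0],"turn":0},{"jaw":2,"dp":[-0.2,0,0],"turn":0}]'
```

```text
time_s: 15.8
position: [0.5389, 0.0484, 0.0376]
eef_rot: [-1.574, -0.003, -1.816]
contact_force: [-12.1, -4.5, 15.9]
opening: 0.408
time_s: 16.18
position: [0.5408, 0.0505, 0.0376]
eef_rot: [-1.572, -0.002, -1.816]
contact_force: [-4.7, -6.0, 10.1]
opening: 0.412
```

```bash
python3 -m pendant '[{"jaw":2,"dp":[0,-0.04,0],"turn":0},{"jaw":2,"dp":[0,-0.04,0],"turn":0}]'
python3 -m pendant '[{"jaw":2,"dp":[-0.1,0,0],"turn":0},{"jaw":2,"dp":[-0.2,0,0],"turn":0},{"jaw":2,"dp":[-0.2,0,0],"turn":0}]'
python3 -c "
from h import *
import cv2
delta([.5457,.0528,.0376],-1.817)
a=ctrl.snapshot('side')[150:240,260:400,::-1]
cv2.imwrite('pics/s7.png',cv2.resize(a,None,fx=5.7,fy=5.7,interpolation=cv2.INTER_CUBIC))"
```

```text
time_s: 16.42
position: [0.5412, 0.0511, 0.0375]
eef_rot: [-1.571, -0.001, -1.816]
contact_force: [-3.6, -5.4, 6.1]
opening: 0.405
time_s: 16.8
position: [0.5421, 0.0533, 0.0375]
eef_rot: [-1.571, -0.001, -1.815]
contact_force: [-2.1, -4.6, 5.2]
opening: 0.409
pos [0.5421 0.0533 0.0375] rot [-1.5708e+00 -7.0000e-04 -1.8154e+00] dp [-0.04 -0.01  0.36] turn 0.0895902459646485
```

View pics/s7.png

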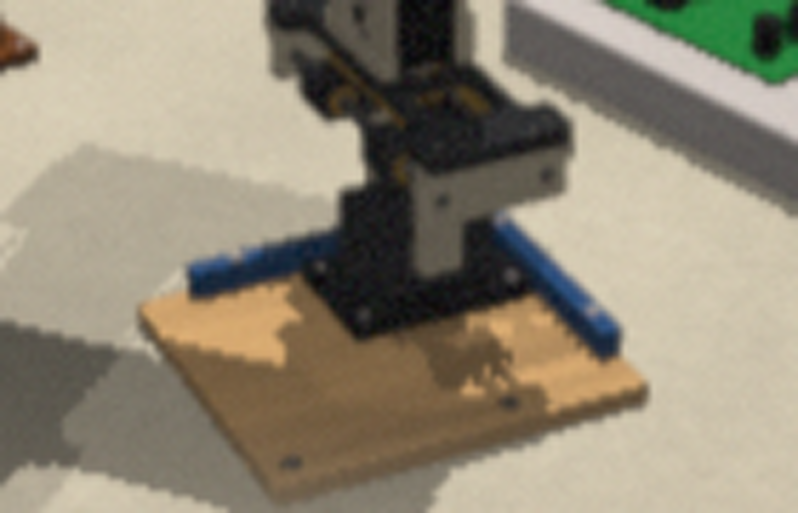

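The heatsink is flat and aligned, just short of both fences, about 0.4 mm from the long fence and 3.6 mm from the short one by estimate. First I'll press toward the short fence.

```bash
python3 -m pendant '[{"jaw":2,"dp":[0,0,0.1],"turn":0},{"jaw":2,"dp":[0,0,0.2],"turn":0},{"jaw":2,"dp":[0,0,0.3],"turn":0},{"jaw":2,"dp":[0,0,0.3],"turn":0}]'
python3 -m pendant '[{"jaw":2,"dp":[0,0,0.1],"turn":0},{"jaw":2,"dp":[0,0,0.1],"turn":0}]'
python3 -m pendant '[{"jaw":2,"dp":[0,0,0.1],"turn":0},{"jaw":2,"dp":[0,0,0.1],"turn":0}]'
python3 -c "
from h import *
s=ctrl.read_state();y=s['eef_rot'][2];F=s['contact_force']
print('Fjx',F@[-np.sin(y),np.cos(y),0],'Fjy',-F@[np.cos(y),np.sin(y),0])
delta([.5457,.0528,.0376],-1.817)"
```

```text
time_s: 17.35
position: [0.5441, 0.0531, 0.0376]
eef_rot: [-1.572, -0.0, -1.816]
contact_force: [-6.7, -0.2, 8.5]
opening: 0.407
time_s: 17.6
position: [0.5442, 0.053, 0.0375]
eef_rot: [-1.573, -0.001, -1.816]
contact_force: [-10.5, 3.3, 11.6]
opening: 0.407
time_s: 17.85
position: [0.5443, 0.053, 0.0376]
eef_rot: [-1.575, -0.001, -1.816]
contact_force: [-16.6, 5.3, 16.7]
opening: 0.41
Fjx -17.41659738252424 Fjy 1.1456596028360515
pos [0.5443 0.053  0.0376] rot [-1.5746e+00 -8.0000e-04 -1.8160e+00] dp [-0.02 -0.    0.14] turn 0.05738903025058916
```

The tool is stopped by the short fence with 17 N of reaction. Ease the vertical load and push to the long fence.

```bash
python3 -m pendant '[{"jaw":2,"dp":[0,-0.05,0],"turn":0},{"jaw":2,"dp":[-0.1,-0.05,0],"turn":0},{"jaw":2,"dp":[-0.1,-0.05,0],"turn":0}]'
python3 -m pendant '[{"jaw":2,"dp":[-0.1,0,0],"turn":0},{"jaw":2,"dp":[-0.1,0,0],"turn":0}]'
python3 -m pendant '[{"jaw":2,"dp":[-0.1,0,0],"turn":0},{"jaw":2,"dp":[-0.1,0,0],"turn":0}]'
python3 -c "
from h import *
s=ctrl.read_state();y=s['eef_rot'][2];F=s['contact_force']
print('Fjx',F@[-np.sin(y),np.cos(y),0],'Fjy',-F@[np.cos(y),np.sin(y),0],F[2])
delta([.5457,.0528,.0376],-1.817)"
```

```text
time_s: 18.23
position: [0.5444, 0.0531, 0.0376]
eef_rot: [-1.575, -0.002, -1.816]
contact_force: [-12.1, 0.3, 12.1]
opening: 0.408
time_s: 18.48
position: [0.5444, 0.0533, 0.0376]
eef_rot: [-1.575, -0.003, -1.817]
contact_force: [-11.8, -4.0, 12.8]
opening: 0.407
time_s: 18.73
position: [0.5445, 0.0536, 0.0377]
eef_rot: [-1.576, -0.004, -1.817]
contact_force: [-11.1, -6.2, 13.2]
opening: 0.404
Fjx -9.236568754393785 Fjy -8.693615351604034 13.184474291731103
pos [0.5445 0.0536 0.0377] rot [-1.5756 -0.0038 -1.817 ] dp [0.05 0.01 0.13] turn -0.002640966122395725
```

```bash
python3 -m pendant '[{"jaw":2,"dp":[-0.1,-0.06,0.05],"turn":0},{"jaw":2,"dp":[-0.1,-0.06,0.05],"turn":0}]'
python3 -m pendant '[{"jaw":2,"dp":[-0.1,-0.04,0.05],"turn":0},{"jaw":2,"dp":[-0.1,-0.04,0.05],"turn":0}]'
python3 -m pendant '[{"jaw":2,"dp":[-0.1,-0.02,0],"turn":0},{"jaw":2,"dp":[-0.1,-0.02,0],"turn":0}]'
python3 -c "
from h import *
import cv2
s=ctrl.read_state();y=s['eef_rot'][2];F=s['contact_force']
print('Fjx',F@[-np.sin(y),np.cos(y),0],'Fjy',-F@[np.cos(y),np.sin(y),0],F[2])
delta([.5457,.0528,.0376],-1.817)
a=ctrl.snapshot('side')[150:240,260:400,::-1]
cv2.imwrite('pics/s8.png',cv2.resize(a,None,fx=5.7,fy=5.7,interpolation=cv2.INTER_CUBIC))
a=ctrl.snapshot('top')[160:250,280:400,::-1]
cv2.imwrite('pics/t8.png',cv2.resize(a,None,fx=6,fy=6,interpolation=cv2.INTER_CUBIC))"
```

```text
time_s: 18.98
position: [0.5448, 0.0542, 0.0377]
eef_rot: [-1.577, -0.004, -1.818]
contact_force: [-10.6, -7.1, 9.5]
opening: 0.404
time_s: 19.23
position: [0.545, 0.0548, 0.0378]
eef_rot: [-1.577, -0.005, -1.818]
contact_force: [-10.7, -7.4, 9.3]
opening: 0.411
time_s: 19.48
position: [0.5452, 0.0557, 0.0379]
eef_rot: [-1.577, -0.005, -1.818]
contact_force: [-10.1, -7.6, 7.1]
opening: 0.41
Fjx -7.932591164456883 Fjy -9.880528486789876 7.100196649750051
pos [0.5452 0.0557 0.0379] rot [-1.5775 -0.0049 -1.8181] dp [0.27 0.03 0.12] turn -0.06255015624579492
```

View pics/s8.png

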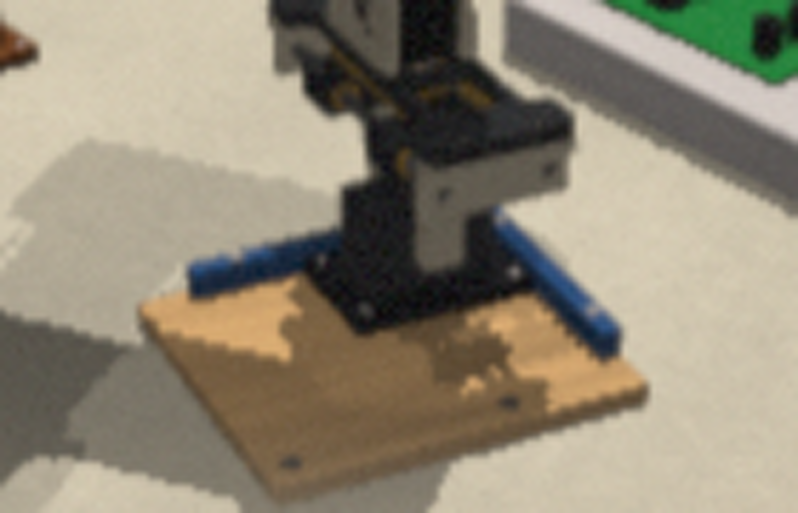

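View pics/t8.png

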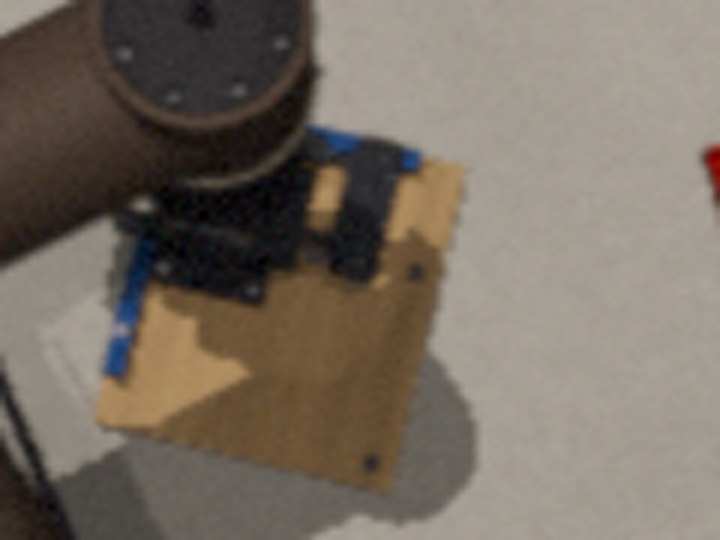

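The heatsink still slides toward the long fence (about 0.9 mm per mm commanded, force flat), so it isn't bearing there yet. Continue in small steps.

```bash
for i in 1 2 3; do python3 -m pendant '[{"jaw":2,"dp":[-0.1,0,0],"turn":0},{"jaw":2,"dp":[-0.1,0,0],"turn":0}]'; python3 -c "
from h import *
s=ctrl.read_state();y=s['eef_rot'][2];F=s['contact_force']
print('Fjx',F@[-np.sin(y),np.cos(y),0],'Fjy',-F@[np.cos(y),np.sin(y),0],F[2])
delta([.5457,.0528,.0376],-1.817)"; done
```

```text
time_s: 19.82
position: [0.5452, 0.0558, 0.0379]
eef_rot: [-1.578, -0.006, -1.818]
contact_force: [-9.8, -12.6, 7.6]
opening: 0.407
Fjx -6.458368961771127 Fjy -14.60459041867552 7.619746922464256
pos [0.5452 0.0558 0.0379] rot [-1.5779 -0.0063 -1.818 ] dp [0.28 0.03 0.12] turn -0.05971032370590898
time_s: 20.08
position: [0.5452, 0.0559, 0.0379]
eef_rot: [-1.578, -0.008, -1.818]
contact_force: [-9.3, -15.7, 9.5]
opening: 0.406
Fjx -5.183602405831193 Fjy -17.54705659793452 9.49402349802906
pos [0.5452 0.0559 0.0379] rot [-1.5784 -0.0076 -1.8179] dp [0.29 0.03 0.13] turn -0.05427021134031241
time_s: 20.32
position: [0.5451, 0.0561, 0.038]
eef_rot: [-1.579, -0.009, -1.818]
contact_force: [-8.3, -20.3, 9.4]
opening: 0.406
Fjx -3.0368009220579637 Fjy -21.742666864011472 9.43143628336249
pos [0.5451 0.0561 0.038 ] rot [-1.5788 -0.0088 -1.818 ] dp [0.3  0.04 0.14] turn -0.057967221582792716
```

Now it bears on the long fence: no further motion, 22 N. Restore the push toward the short fence.

```bash
for i in 1 2 3; do python3 -m pendant '[{"jaw":2,"dp":[0,-0.03,0.12],"turn":0},{"jaw":2,"dp":[0,-0.03,0.12],"turn":0}]'; python3 -c "
from h import *
s=ctrl.read_state();y=s['eef_rot'][2];F=s['contact_force']
print('Fjx',F@[-np.sin(y),np.cos(y),0],'Fjy',-F@[np.cos(y),np.sin(y),0],F[2])
delta([.5457,.0528,.0376],-1.817)"; done
```

```text
time_s: 20.58
position: [0.5452, 0.056, 0.038]
eef_rot: [-1.581, -0.009, -1.818]
contact_force: [-12.7, -16.8, 11.5]
opening: 0.412
Fjx -8.160253426479091 Fjy -19.373921908833577 11.457963371692758
pos [0.5452 0.056  0.038 ] rot [-1.5805 -0.009  -1.8183] dp [0.3  0.04 0.13] turn -0.07319647065189114
time_s: 20.82
position: [0.5453, 0.0559, 0.0381]
eef_rot: [-1.582, -0.009, -1.818]
contact_force: [-16.7, -14.2, 13.6]
opening: 0.41
Fjx -12.661706504520733 Fjy -17.86085606089374 13.601614610219746
pos [0.5453 0.0559 0.0381] rot [-1.5822 -0.0093 -1.8184] dp [0.29 0.05 0.12] turn -0.0805663495368467
time_s: 21.08
position: [0.5454, 0.0559, 0.0382]
eef_rot: [-1.584, -0.009, -1.819]
contact_force: [-21.6, -11.2, 15.6]
opening: 0.412
Fjx -18.216408596986874 Fjy -16.153322004555267 15.61820380031763
pos [0.5454 0.0559 0.0382] rot [-1.5838 -0.0095 -1.8186] dp [0.29 0.06 0.1 ] turn -0.09321673341967697
```

```bash
for i in 1 2 3; do python3 -m pendant '[{"jaw":2,"dp":[0,-0.07,0.05],"turn":0},{"jaw":2,"dp":[0,-0.07,0.05],"turn":0}]'; python3 -c "
from h import *
s=ctrl.read_state();y=s['eef_rot'][2];F=s['contact_force']
print('Fjx',F@[-np.sin(y),np.cos(y),0],'Fjy',-F@[np.cos(y),np.sin(y),0],F[2])
delta([.5457,.0528,.0376],-1.817)"; done
python3 -c "
from h import *
import cv2
a=ctrl.snapshot('side')[180:225,300:370,::-1]
cv2.imwrite('pics/s9.png',cv2.resize(a,None,fx=11,fy=11,interpolation=cv2.INTER_CUBIC))"
```

```text
time_s: 21.32
position: [0.5455, 0.0559, 0.0383]
eef_rot: [-1.585, -0.01, -1.819]
contact_force: [-21.1, -9.7, 11.4]
opening: 0.406
Fjx -18.065412618149743 Fjy -14.557567018598169 11.380006901812498
pos [0.5455 0.0559 0.0383] rot [-1.5846 -0.0096 -1.8188] dp [0.29 0.07 0.1 ] turn -0.10307638822980833
time_s: 21.58
position: [0.5456, 0.0558, 0.0384]
eef_rot: [-1.585, -0.01, -1.819]
contact_force: [-19.8, -8.1, 7.9]
opening: 0.41
Fjx -17.208285101445526 Fjy -12.688099585230365 7.876345251061762
pos [0.5456 0.0558 0.0384] rot [-1.5854 -0.0097 -1.8191] dp [0.29 0.09 0.09] turn -0.12077975371635417
time_s: 21.82
position: [0.5456, 0.0558, 0.0386]
eef_rot: [-1.586, -0.01, -1.819]
contact_force: [-20.1, -7.6, 2.6]
opening: 0.411
Fjx -17.62544907520433 Fjy -12.309444949611446 2.61863821377697
pos [0.5456 0.0558 0.0386] rot [-1.5863 -0.0099 -1.8194] dp [0.29 0.1  0.08] turn -0.1347564291855182
```

View pics/s9.png

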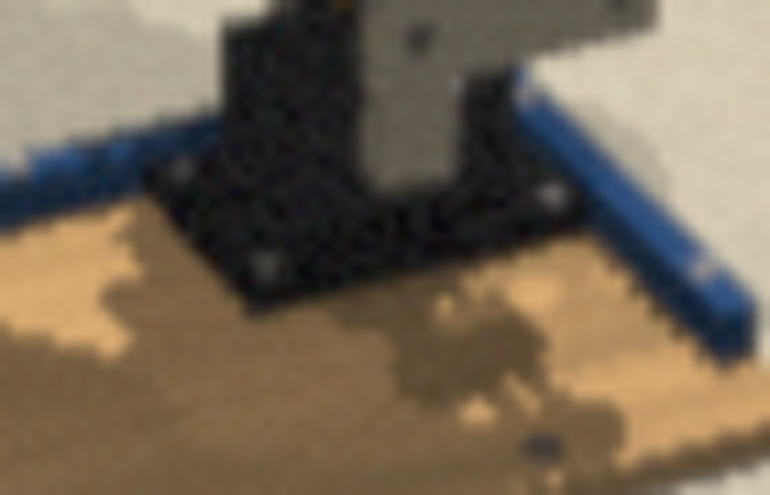

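The base edge runs right up to the short fence (590,215) and lies along the long one. With the vertical load down to 2.6 N nothing slid, so 17 N toward x must be borne by the short fence. Top up the y push and add a little down force.

```bash
for i in 1 2; do python3 -m pendant '[{"jaw":2,"dp":[-0.1,0.02,0.04],"turn":0},{"jaw":2,"dp":[-0.1,0.02,0.04],"turn":0}]'; done; python3 -m pendant '[{"jaw":2,"dp":[0,0,0],"turn":0},{"jaw":2,"dp":[0,0,0],"turn":0},{"jaw":2,"dp":[0,0,0],"turn":0},{"jaw":2,"dp":[0,0,0],"turn":0}]';python3 -c "
from h import *
import cv2
s=ctrl.read_state();y=s['eef_rot'][2];F=s['contact_force']
print('Fjx',F@[-np.sin(y),np.cos(y),0],'Fjy',-F@[np.cos(y),np.sin(y),0],F[2])
delta([.5457,.0528,.0376],-1.817)
a=ctrl.snapshot('side')[:,:,::-1]
cv2.imwrite('pics/s10.png',a)
# base corners (+z 10mm) predicted if flush
j=(.4984,.0203,-.246);c,s=np.cos(j[2]),np.sin(j[2])
for x,y in((-.012,.008),(.088,.008),(-.012,.078)):
  print(x,y,(proj('side',[j[0]+c*x-s*y,j[1]+s*x+c*y,.022])-[300,180]+.5)*11-.5)
"
```

```text
time_s: 22.12
position: [0.5456, 0.0558, 0.0386]
eef_rot: [-1.587, -0.011, -1.819]
contact_force: [-21.3, -10.4, 8.0]
opening: 0.407
time_s: 22.38
position: [0.5456, 0.0559, 0.0386]
eef_rot: [-1.588, -0.013, -1.819]
contact_force: [-23.7, -14.3, 11.8]
opening: 0.412
time_s: 22.88
position: [0.5456, 0.0559, 0.0386]
eef_rot: [-1.588, -0.012, -1.819]
contact_force: [-23.1, -13.7, 11.5]
opening: 0.412
Fjx -18.981819503013718 Fjy -18.964622191471037 11.501178226858706
pos [0.5456 0.0559 0.0386] rot [-1.588  -0.0125 -1.8195] dp [0.3  0.1  0.09] turn -0.14222278795976281
-0.012 0.008 [254.04370434 295.81111759]
0.088 0.008 [593.89939221 205.89570735]
-0.012 0.078 [143.52630698 169.70351766]
```

View pics/s10.png

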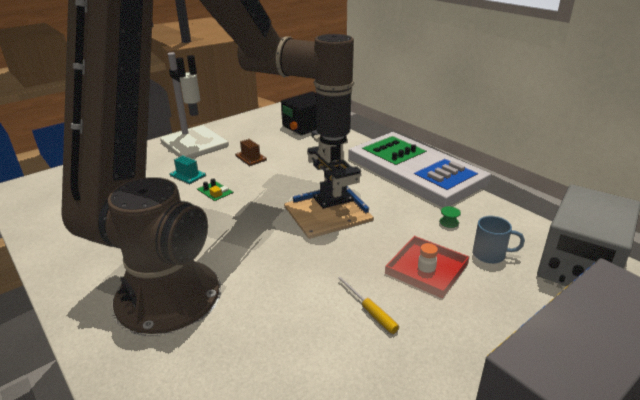

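The predicted flush corners, (254,296), (594,206) and (144,170) in crop s9, match the base corners I see within about 1 mm. The reaction is steady at 19 N per axis, the jar (428,257) is upright in the tray, and the bystanders look unmoved. Handing in.

```bash
python3 -c "
from cell import ctrl
print(ctrl.job_done())"
```

```text
the job is handed in; nothing more can be done
None
```

The jar is standing upright in the red tray, let go. The black heatsink is flat in the jig corner, and the gripper is still holding it pressed against both fences. I handed in at about 23 s of the 72 s allowed; the hand-in reports no verdict.

- **Push:** at the last reading the arm felt about 19 N toward each fence and 11.5 N downward, and it was at rest. Those are wrist forces, and friction on the plate and along the fences takes up part of them, so each fence gets somewhat less than 19 N.
- **Fit:** the base corners in the side view matched the predicted flush position to about 1 mm. The gripper position read about 3 mm further towards the long fence than my first camera estimate. I put that down to estimate error, because the heatsink stopped there and the force rose sharply.
- **Tilt:** the gripper was leaning about 0.02 rad under load. I did not measure the heatsink's own tilt; it looked flat in the picture.
- **Other things:** the remote, screwdriver, mug, reel, board and the brown and turquoise look-alikes looked unmoved in the last picture. I did not measure them.

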